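# Find the zirconia grinding ball by weight and hold its tray ready at the mill jar

## Task

Each of three identical trays carries a loose white ball in a rubber seat: one ball is zirconia, the others light plastic that looks the same. Lift the trays by their blue grips to feel which one is heavy, setting any light one back level where it stood. Carry the heavy tray to the open grinding jar and finish while still holding it there, level and steady, the tip of its spout close above the middle of the jar's mouth without touching; no ball may leave its seat, and leave the jar, its lid, the marker and the petri dish where they are.

Things in the scene. Friction and masses are not known exactly. Their poses are not given: they have to be found in the camera images.
- tray_1: one of three identical stainless ball trays (about 0.28 kg empty). Origin on its underside, straight below the handle; x points along the tray to its narrow spout, z up. It reaches from x = -58 to +92 mm, y = -37 to +37 mm; side walls 17 mm high; a dark balance weight at the back, an upright looped handle with a blue grip in the middle, a black rubber ring that seats one ball between handle and spout
- tray_1_grip (a point): centre of tray 1's blue grip, 70 mm above the tray's underside: a moulded bar 34 mm long along the tray's x, 15 mm wide across (pinch it across y, from above), 24 mm high (58 to 82 mm above the underside). It is carried on a 6 mm rod at each end, free below; it sits near the balance point, so that a loaded tray hangs nearly level. Axes as the tray's
- tray_1_seat (a point): where the centre of a seated ball lies on tray 1: 46 mm from the handle towards the spout, 30 mm above the underside (the ball's top is 50 mm above it). The ball lies loose on the ring and rolls out if the tray tips by somewhat under 30 degrees or is jerked
- tray_1_spout (a point): middle of tray 1's spout lip (44 mm wide), 90 mm from the handle along the tray's x and 5 mm above the underside (so 65 mm below the grip's centre); the tray's feet lie 5 mm lower than this point
- tray_2: one of three identical stainless ball trays (about 0.28 kg empty). Origin on its underside, straight below the handle; x points along the tray to its narrow spout, z up. It reaches from x = -58 to +92 mm, y = -37 to +37 mm; side walls 17 mm high; a dark balance weight at the back, an upright looped handle with a blue grip in the middle, a black rubber ring that seats one ball between handle and spout
- tray_2_grip (a point): centre of tray 2's blue grip, 70 mm above the tray's underside: a moulded bar 34 mm long along the tray's x, 15 mm wide across (pinch it across y, from above), 24 mm high (58 to 82 mm above the underside). It is carried on a 6 mm rod at each end, free below; it sits near the balance point, so that a loaded tray hangs nearly level. Axes as the tray's
- tray_2_seat (a point): where the centre of a seated ball lies on tray 2: 46 mm from the handle towards the spout, 30 mm above the underside (the ball's top is 50 mm above it). The ball lies loose on the ring and rolls out if the tray tips by somewhat under 30 degrees or is jerked
- tray_2_spout (a point): middle of tray 2's spout lip (44 mm wide), 90 mm from the handle along the tray's x and 5 mm above the underside (so 65 mm below the grip's centre); the tray's feet lie 5 mm lower than this point
- tray_3: one of three identical stainless ball trays (about 0.28 kg empty). Origin on its underside, straight below the handle; x points along the tray to its narrow spout, z up. It reaches from x = -58 to +92 mm, y = -37 to +37 mm; side walls 17 mm high; a dark balance weight at the back, an upright looped handle with a blue grip in the middle, a black rubber ring that seats one ball between handle and spout
- tray_3_grip (a point): centre of tray 3's blue grip, 70 mm above the tray's underside: a moulded bar 34 mm long along the tray's x, 15 mm wide across (pinch it across y, from above), 24 mm high (58 to 82 mm above the underside). It is carried on a 6 mm rod at each end, free below; it sits near the balance point, so that a loaded tray hangs nearly level. Axes as the tray's
- tray_3_seat (a point): where the centre of a seated ball lies on tray 3: 46 mm from the handle towards the spout, 30 mm above the underside (the ball's top is 50 mm above it). The ball lies loose on the ring and rolls out if the tray tips by somewhat under 30 degrees or is jerked
- tray_3_spout (a point): middle of tray 3's spout lip (44 mm wide), 90 mm from the handle along the tray's x and 5 mm above the underside (so 65 mm below the grip's centre); the tray's feet lie 5 mm lower than this point
- ball_1: one of three white balls, 40 mm across, alike to the eye; origin at its centre, its axes turn as it rolls. One is zirconia, about 0.20 kg; the other two are plastic, about 0.04 kg. Which tray holds which differs from one start to the next
- ball_2: one of three white balls, 40 mm across, alike to the eye; origin at its centre, its axes turn as it rolls. One is zirconia, about 0.20 kg; the other two are plastic, about 0.04 kg. Which tray holds which differs from one start to the next
- ball_3: one of three white balls, 40 mm across, alike to the eye; origin at its centre, its axes turn as it rolls. One is zirconia, about 0.20 kg; the other two are plastic, about 0.04 kg. Which tray holds which differs from one start to the next
- jar_mouth (a point): centre of the open mouth of the upright stainless grinding jar, level with its rim: 75 mm above the table, rim 94 mm across outside, opening 80 mm. z up
- jar: the grinding jar (1.1 kg, loose), origin at the centre of its underside
- mixer_top (a point): top of the blue vortex mixer that stands fixed between the trays: middle of its black cup, 146 mm above the table, its highest point. The mixer is 162 mm long along x and 118 mm wide, turned by a few degrees; carry the tray above it or round its front
- jar_lid: bystander: the jar's steel lid with a knob, 94 mm across, 30 mm high, lying on the table; origin at its underside
- marker: bystander: a black and white marker pen, 134 mm long along its y, 14 mm thick, lying on the table
- petri_0: bystander: a closed petri dish, 90 mm across, 14 mm high; origin at its underside

How it is judged (in metres and radians):
On the way:
1. the tray with the zirconia ball is lifted clear of the table, its ball in the seat ((((contact force between any of ball_1, ball_2, ball_3 and tray_1 above 1.2 N and distance between any of ball_1, ball_2, ball_3 and tray_1_seat below 0.012 m) and height (world z) of tray_1_grip above 0.085 m) or ((contact force between any of ball_1, ball_2, ball_3 and tray_2 above 1.2 N and distance between any of ball_1, ball_2, ball_3 and tray_2_seat below 0.012 m) and height (world z) of tray_2_grip above 0.085 m) or ((contact force between any of ball_1, ball_2, ball_3 and tray_3 above 1.2 N and distance between any of ball_1, ball_2, ball_3 and tray_3_seat below 0.012 m) and height (world z) of tray_3_grip above 0.085 m))), for 0.2 s.
At the end, for the whole second after the job is handed in: Zirconia ball's tray held in the fingers, level to 0.10 rad, under 0.03 m/s, ball within 12 mm of its seat, spout lip within 25 mm of the jar's axis and 8-70 mm above its rim, not touching it. Other trays stand within 50 mm of their starts, level to 0.08 rad, let go, each with a ball seated (((((contact force between any of ball_1, ball_2, ball_3 and tray_1 above 1.2 N and distance between any of ball_1, ball_2, ball_3 and tray_1_seat below 0.012 m) and contact force between the fingers and tray_1 above 1 N and angle between tray_1_grip's own z axis and vertical below 0.1 rad and horizontal distance between tray_1_spout and jar_mouth below 0.025 m and z of tray_1_spout in the frame of jar_mouth between 0.008 and 0.07 m and contact force between tray_1 and jar below 0.05 N and linear speed of tray_1 below 0.03 m/s) and (distance of tray_2_grip from where it was at the start of the episode below 0.05 m and height (world z) of tray_2_grip below 0.078 m and angle between tray_2_grip's own z axis and vertical below 0.08 rad and distance between any of ball_1, ball_2, ball_3 and tray_2_seat below 0.012 m and contact force between the fingers and tray_2 below 0.05 N) and (distance of tray_3_grip from where it was at the start of the episode below 0.05 m and height (world z) of tray_3_grip below 0.078 m and angle between tray_3_grip's own z axis and vertical below 0.08 rad and distance between any of ball_1, ball_2, ball_3 and tray_3_seat below 0.012 m and contact force between the fingers and tray_3 below 0.05 N)) or (((contact force between any of ball_1, ball_2, ball_3 and tray_2 above 1.2 N and distance between any of ball_1, ball_2, ball_3 and tray_2_seat below 0.012 m) and contact force between the fingers and tray_2 above 1 N and angle between tray_2_grip's own z axis and vertical below 0.1 rad and horizontal distance between tray_2_spout and jar_mouth below 0.025 m and z of tray_2_spout in the frame of jar_mouth between 0.008 and 0.07 m and contact force between tray_2 and jar below 0.05 N and linear speed of tray_2 below 0.03 m/s) and (distance of tray_1_grip from where it was at the start of the episode below 0.05 m and height (world z) of tray_1_grip below 0.078 m and angle between tray_1_grip's own z axis and vertical below 0.08 rad and distance between any of ball_1, ball_2, ball_3 and tray_1_seat below 0.012 m and contact force between the fingers and tray_1 below 0.05 N) and (distance of tray_3_grip from where it was at the start of the episode below 0.05 m and height (world z) of tray_3_grip below 0.078 m and angle between tray_3_grip's own z axis and vertical below 0.08 rad and distance between any of ball_1, ball_2, ball_3 and tray_3_seat below 0.012 m and contact force between the fingers and tray_3 below 0.05 N)) or (((contact force between any of ball_1, ball_2, ball_3 and tray_3 above 1.2 N and distance between any of ball_1, ball_2, ball_3 and tray_3_seat below 0.012 m) and contact force between the fingers and tray_3 above 1 N and angle between tray_3_grip's own z axis and vertical below 0.1 rad and horizontal distance between tray_3_spout and jar_mouth below 0.025 m and z of tray_3_spout in the frame of jar_mouth between 0.008 and 0.07 m and contact force between tray_3 and jar below 0.05 N and linear speed of tray_3 below 0.03 m/s) and (distance of tray_1_grip from where it was at the start of the episode below 0.05 m and height (world z) of tray_1_grip below 0.078 m and angle between tray_1_grip's own z axis and vertical below 0.08 rad and distance between any of ball_1, ball_2, ball_3 and tray_1_seat below 0.012 m and contact force between the fingers and tray_1 below 0.05 N) and (distance of tray_2_grip from where it was at the start of the episode below 0.05 m and height (world z) of tray_2_grip below 0.078 m and angle between tray_2_grip's own z axis and vertical below 0.08 rad and distance between any of ball_1, ball_2, ball_3 and tray_2_seat below 0.012 m and contact force between the fingers and tray_2 below 0.05 N)))); the arm keeps its last pose, push and grip.
It fails at once if a ball leaves its seat (not (distance between ball_1 and tray_1_seat below 0.014 m or distance between ball_1 and tray_2_seat below 0.014 m or distance between ball_1 and tray_3_seat below 0.014 m) or not (distance between ball_2 and tray_1_seat below 0.014 m or distance between ball_2 and tray_2_seat below 0.014 m or distance between ball_2 and tray_3_seat below 0.014 m) or not (distance between ball_3 and tray_1_seat below 0.014 m or distance between ball_3 and tray_2_seat below 0.014 m or distance between ball_3 and tray_3_seat below 0.014 m)).
It fails at once if the jar is shifted by more than 20 mm (distance of jar from where it was at the start of the episode above 0.02 m).
It fails at once if the lid, the marker or the petri dish is shifted by more than 20 mm (distance of any of jar_lid, marker, petri_0 from where it was at the start of the episode above 0.02 m).
It also fails if it takes over 72 s, if anything falls off the work surface, if the arm or the gripper's body presses on something with over 40 N, if the wrist force passes 120 N, or if a joint passes its speed limit or range.

## Robot

A 6-joint arm with a two-finger parallel gripper is mounted at the origin on a cart in front of the work surface, level with it; the furniture and walls round the work are solid. World frame = base frame: x ahead of the robot, y to its left, z up, the work surface at z = 0. Lengths are in m, angles in degrees, forces in N, time in s.
With the tool pointing down it reaches from about 0.275 to 0.975 m from the base axis. Payload 8.4 kg.
Tool frame: the origin (TCP) lies between the finger pads; the fingertips stand 11 mm ahead of it and the grasp point (between the pads) lies 8 mm behind it; z points along the fingers, y is the line along which they close (so a half turn about z gives the same grasp; the last joint's range is limited). The gripper opens to 92 mm and grips with 3 to 60 N. Pads are 20 mm wide; open, the fingers measure 128 mm over their backs; the gripper's body (75 mm by 189 mm) begins 69 mm behind the grasp point.
Start: joints at [-65.856, 20.225, 93.587, -0, 66.188, -0.138], TCP at [0.257, -0.57, 0.226] pointing down, gripper open.
Joint ranges: [-150.9, 150.9], [-52.94, 120.26], [3.33, 152.33], [-74.26, 254.26], [0, 154.13], [-172.89, 172.89]. Speed limits (degrees/s): [127.2, 127.2, 159.86, 180, 180, 180].

## Interface

Orientations are given as a 3x3 rotation matrix whose columns are the frame's x, y, z axes.
In Python, from plant import ctrl gives the robot as it stands.
- The arm moves only by the tool drive_tool, never from a script. Its argument "commands" is one flat list of numbers, 6 for each row, row after row: the shift along the tool's x, y, z in m, then the turn, a rotation vector about the tool's x, y, z in degrees. In form: [dx, dy, dz, rx, ry, rz, dx, dy, dz, rx, ry, rz, ...]. A call has 1 to 5 rows; each row is the pose to reach, as a shift and turn from the pose commanded when the call began, along the tool's axes at that moment; what a row does not reach only later rows make up. A row lasts 1/8 s, in which the tool goes at most 62.5 mm and 10.7 degrees, less where a joint would pass 70% of its speed; a pose out of reach is approached as far as the arm can. A call with a gripper value outside its range is refused whole. "grip" is the closure in counts, from 0 (fully open) to 255 (shut), set as the call begins (left out, the last holds). The fingers move at their own pace and stop on an object; "force" is the grip in N (left out, the last holds). Time passes only in rows, so rows that repeat a pose let the fingers close. It gives the time, the measured TCP pose, the force, the opening and the grip force at its end, in the units of the state.
- ctrl.sense(): the state, without advancing time (a new reading comes with each control period).
- ctrl.snapshot(name): name is "side" or "top"; returns a dict with "image" (400x640x3 uint8, blue, green, red), "depth" (400x640 float32, m along the optical axis (not along the pixel's ray), 0 where there is no reading), "K" (3x3 intrinsics, pixels), "position" and "orientation" of the camera in the world. Camera axes: x right, y down, z forward; pixel columns grow to the right and rows downward; lengths in m; the calibration is good to about 2 mm. A picture is of the moment at which its call begins.
- ctrl.job_done(): hands the job in; it is judged then, once.
Trained networks look in a picture, given as the dict that the camera call returned (one of the last four; its "shot" number tells which), for a name from the list of things; names that differ only in an ending like _2 or _b are one class to them, and where a whole thing is asked for, a point or a joint stands for the part that bears it (a point fixed in the world has none). Each returns a list of dicts, best first, with "p" (0 to 1); they miss things now and then, are a little off and sometimes report something else, mostly with a low value. They report only what shows in the picture. A call takes as long as a camera call.
- ctrl.cut_out(picture, label): "pixels" (400x640 bool, what is visible of it) and "rect" ([left, top, width, height] in pixels, round what is visible of it).
- ctrl.mark_of(picture, label): "xy" ([column, row] in pixels: a listed point, or the origin of a listed thing).
The state is a dict: "clock": time; "q": joint angles; "qvel": joint speeds; "tau": joint torques, N m; "position": TCP position; "tool_rot": TCP orientation; "contact_force": force on the tool from outside, world axes, zero at the start; "moment": the same for the moment, N m; "finger_gap": finger opening in m; "finger_force": force on a finger pad.
Only numpy, scipy, OpenCV 4.12 (cv2) and the standard library are available. Lean on these libraries where they do the work, as an engineer would, in place of code of your own. Each camera call takes 0.05 s, during which the arm holds its last target. There are 200 camera calls.

## Working session

There is one attempt and no reset: what is moved stays moved. The work goes in short steps, Python scripts to look and compute and a tool call to move; the robot and the scene stay as the last step left them, time stands still between calls to the robot, and variables do not carry over. Pictures are saved under pics/ and viewed, at most 10 in all, crops included, and the job is handed in when it is done.

Besides the shell and the picture viewer there is one more tool, called after ">>>" in YAML: its name, and indented under it one key for each argument. drive_tool: Moves the arm, as the interface text tells. Its arguments: {"type":"object","properties":{"commands":{"type":"array"},"grip":{"type":"number"},"force":{"type":"number"}},"required":["commands"]}

```bash
mkdir -p pics; cat > h.py <<'E'
import numpy as np,cv2
from plant import ctrl
def world(s,u,v,d):
    K=np.array(s["K"]);p=np.array([(u-K[0,2])/K[0,0],(v-K[1,2])/K[1,1],1])*d
    R=np.array(s["orientation"])
    return R@p+np.array(s["position"])
def onplane(s,u,v,z):
    a=world(s,u,v,0);b=world(s,u,v,1);t=(z-a[2])/(b[2]-a[2]);return a+t*(b-a)
E
python3 - <<'E'
from h import *
np.set_printoptions(precision=4,suppress=True)
for n in("top","side"):
    s=ctrl.snapshot(n);cv2.imwrite(f"pics/{n}0.png",s["image"]);print(n,np.array(s["position"]),np.array(s["orientation"]).tolist())
    for l,z in(("tray_1_grip",.07),("tray_1_spout",.005),("tray_1_seat",.03),("jar_mouth",.075),("mixer_top",.146),("jar_lid",0),("marker",.007),("petri_0",0)):
        for r in ctrl.mark_of(s,l):
            if r["p"]>.3: print(l,round(r["p"],2),np.array(r["xy"]).round(1),onplane(s,*r["xy"],z)[:2])
print(ctrl.sense())
E
```

```text
top [ 0.3743 -0.2153  1.5061] [[-0.00827338166590681, -0.9949266646603426, 0.10026207210933007], [-0.9999657602883453, 0.008248884153105457, -0.0006589090839195502], [-0.00017148400060170132, -0.10026409057122548, -0.9949608448251435]]
tray_1_grip 0.79 [206.5 218.4] [0.456  0.1554]
tray_1_spout 0.8 [203.2 199.6] [0.5208 0.1839]
tray_1_spout 0.42 [214.1 223.6] [0.4426 0.1473]
tray_1_spout 0.41 [392.7 221.4] [ 0.445  -0.4299]
tray_1_seat 0.86 [204.9 207.8] [0.4921 0.1714]
tray_1_seat 0.48 [406.4 213. ] [ 0.4702 -0.4705]
tray_1_seat 0.34 [340.1 153.6] [ 0.6638 -0.2616]
jar_mouth 0.91 [335.4 148.1] [ 0.6726 -0.2456]
mixer_top 0.74 [285.6 188.8] [ 0.5371 -0.096 ]
jar_lid 0.79 [376.9 160.6] [ 0.6454 -0.3832]
jar_lid 0.72 [214.4 222.2] [0.4474 0.1476]
marker 0.68 [207.7 209.6] [0.488  0.1682]
marker 0.43 [294.6 240.9] [ 0.3848 -0.1128]
marker 0.36 [213.4 222.1] [0.4474 0.1491]
marker 0.36 [356.9 216.7] [ 0.461  -0.3143]
petri_0 0.88 [442.5 220.2] [ 0.4478 -0.5922]
side [0.2726 0.672  0.6997] [[-0.9659525350523623, -0.1254431272466737, 0.22627355535388965], [-0.2582112819528684, 0.5222174489
[... 498 characters left out ...]
-0.1048]
marker 0.4 [351.3 180.5] [ 0.497  -0.5036]
petri_0 0.85 [365.8 171.9] [ 0.4625 -0.585 ]
petri_0 0.73 [286.7 335.1] [0.5016 0.1385]
{'clock': 0.9, 'q': array([-65.8552,  20.2239,  93.5886,  -0.0005,  66.19  ,  -0.1378]), 'qvel': array([ 0.0234, -0.0265, -0.0075, -0.0742, -0.0112, -0.0122]), 'tau': array([ -0.0023, -59.3748, -33.4577,   0.0696,   0.0156,  -0.0001]), 'position': array([ 0.257 , -0.5697,  0.2256]), 'tool_rot': array([[ 0.9115,  0.4112, -0.    ],
       [ 0.4112, -0.9115,  0.    ],
       [-0.    , -0.    , -1.    ]]), 'contact_force': array([-0.0962, -0.0678,  0.8188]), 'moment': array([ 0.0099, -0.0331, -0.0803]), 'finger_force': 0.0, 'finger_gap': 0.09178420901411212}
```

View pics/top0.png

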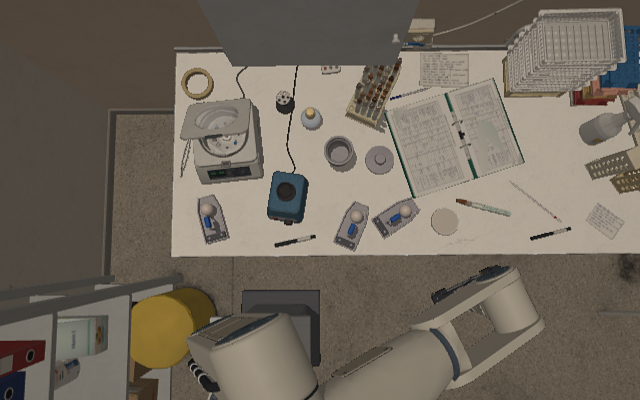

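View pics/side0.png

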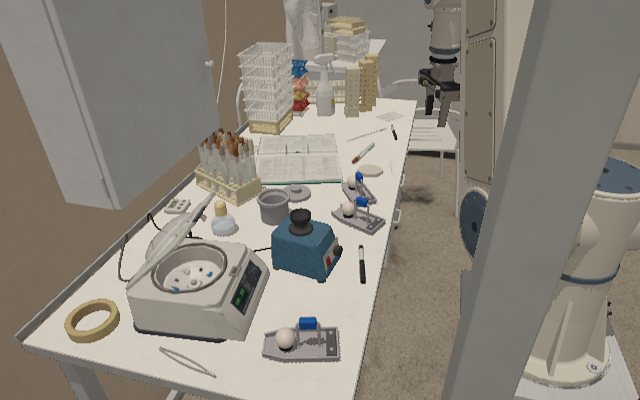

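The pictures show the trays in the top view near (212,220), (352,226) and (396,218). The jar is at (340,152), the lid at (379,160), the mixer at (288,197), the marker at (295,240) and the petri dish at (445,221). Next I refine the poses from colour and depth.

```bash
cat > loc.py <<'E'
from h import *
np.set_printoptions(precision=4,suppress=True)
def cloud(s):
    K=np.array(s["K"]);d=s["depth"];v,u=np.mgrid[:400,:640]
    p=np.stack([(u-K[0,2])/K[0,0]*d,(v-K[1,2])/K[1,1]*d,d],-1)
    return p@np.array(s["orientation"]).T+np.array(s["position"])
if __name__=="__main__":
  for n in("top","side"):
    s=ctrl.snapshot(n);P=cloud(s);hsv=cv2.cvtColor(s["image"],cv2.COLOR_BGR2HSV)
    x,y,z=P[...,0],P[...,1],P[...,2]
    zone=(s["depth"]>0)&(x>.3)&(x<.7)&(y>-.65)&(y<.3)
    m=zone&(abs(hsv[...,0].astype(int)-110)<14)&(hsv[...,1]>140)&(z>.045)&(z<.1)
    k,lab,st,c=cv2.connectedComponentsWithStats(m.astype(np.uint8))
    for i in range(1,k):
        if st[i,4]<8: continue
        q=P[lab==i];g=q.mean(0);
        w=zone&(hsv[...,1]<45)&(z>.034)&(z<.056)&(np.hypot(x-g[0],y-g[1])<.075)&(np.hypot(x-g[0],y-g[1])>.02)
        b=P[w]
        f=lambda c:np.linalg.norm(b-c,axis=1)-.02
        from scipy.optimize import least_squares
        r=least_squares(lambda c:np.linalg.norm(b-np.r_[c,.03],axis=1)-.02,b[:,:2].mean(0),loss="soft_l1",f_scale=.002)
        e=r.x-g[:2];cc,(rw,rh),ang=cv2.minAreaRect(q[:,:2].astype(np.float32))
        print(n,st[i,4],"grip",g,"rect",cc,rw,rh,ang,"zmax",q[:,2].max(),"ball",r.x,len(b),"dist",np.hypot(*e),"yaw",np.degrees(np.arctan2(e[1],e[0])))
    for nm,lo,hi,box in(("jar",.06,.09,(.6,.76,-.33,-.17)),("mixer",.06,.2,(.4,.65,-.22,0))):
        q=P[(z>lo)&(z<hi)&(x>box[0])&(x<box[1])&(y>box[2])&(y<box[3])]
        if nm=="jar":
            print(n,nm,cv2.minEnclosingCircle(q[:,:2].astype(np.float32)),len(q),q[:,2].max())
        else: print(n,nm,q.min(0),q.max(0))
    q=P[zone&(z>.02)]
    if n=="top": print("lid",*[r for r in ctrl.mark_of(s,"jar_lid")][:1])
E
python3 loc.py
```

```text
top 41 grip [ 0.453  -0.4253  0.0817] rect (0.45361459255218506, -0.4259331524372101) 0.011782570742070675 0.030770279467105865 33.362003326416016 zmax 0.08842155010778319 ball [ 0.477  -0.4653] 11 dist 0.04659679591350965 yaw -59.08466002089727
top 48 grip [0.4453 0.151  0.0802] rect (0.4450089931488037, 0.151093989610672) 0.029971174895763397 0.013147777877748013 16.932401657104492 zmax 0.08983116067276242 ball [0.4549 0.1572] 11 dist 0.01148769862371005 yaw 32.851298502599874
top 43 grip [ 0.4209 -0.2911  0.082 ] rect (0.4210851788520813, -0.29108765721321106) 0.01316928956657648 0.028809182345867157 67.40779876708984 zmax 0.08714212691956047 ball [ 0.4615 -0.3106] 7 dist 0.04503088693899753 yaw -25.6381510915991
top jar ((0.66620934009552, -0.255082368850708), 0.04762586951255798) 308 0.08475010989485576
top mixer [ 0.4367 -0.2191  0.06  ] [ 0.6494 -0.0002  0.1508]
lid {'xy': [378.1, 160.0], 'p': 0.87}
side 46 grip [ 0.4585 -0.4171  0.0769] rect (0.4580487012863159, -0.41868773102760315) 0.012534450739622116 0.026837695389986038 35.30790710449219 zmax 0.08540592749765696 ball [ 0.4831 -0.4607] 65 dist 0.0499644810307432 yaw -60.61319428658825
side 88 grip [ 0.4257 -0.2837  0.0744] rect (0.42654895782470703, -0.28537189960479736) 0.014497910626232624 0.032836202532052994 72.08300018310547 zmax 0.08354036088268468 ball [ 0.4655 -0.3066] 124 dist 0.04593397540082817 yaw -29.980150458248467
side 185 grip [0.4478 0.1591 0.0752] rect (0.448726624250412, 0.1571330726146698) 0.03250565007328987 0.013611062429845333 18.70256996154785 zmax 0.08448280634322258 ball [0.4931 0.1664] 303 dist 0.045946853917593684 yaw 9.128385673176176
side jar ((0.6732800006866455, -0.24985972046852112), 0.04919629544019699) 395 0.07833214506118757
side mixer [ 0.4412 -0.2199  0.06  ] [ 0.65   -0.0001  0.1477]
```

```bash
cat > plan.py <<'E'
from h import *
import sys
# plan.py x y z yaw nrows : rows in calls of 5, smooth, from measured pose
x,y,z,yaw,n=map(float,sys.argv[1:6]);n=int(n)
s=ctrl.sense();p0=np.array(s["position"]);R=np.array(s["tool_rot"]);y0=np.degrees(np.arctan2(R[1,0],R[0,0]))
d=np.array([x,y,z])-p0;dy=(yaw-y0+180)%360-180
print("t",round(s["clock"],2),"pos",p0.round(4),"yaw",round(y0,1),"tilt",np.degrees(np.arccos(-R[2,2])).round(2),"F",np.array(s["contact_force"]).round(2),"gap",round(s["finger_gap"],4),"q",np.array(s["q"]).round(0))
f=lambda t:3*t*t-2*t**3
smooth=len(sys.argv)>6
g=[(f(k/n) if smooth else k/n) for k in range(n+1)]
for c in range(0,n,5):
    a=np.radians(y0+dy*g[c]);M=np.array([[np.cos(a),np.sin(a),0],[np.sin(a),-np.cos(a),0],[0,0,-1]])
    rows=[]
    for k in range(c+1,min(c+5,n)+1):
        v=M.T@d*(g[k]-g[c]);rows+=[*v.round(3),0,0,round(-dy*(g[k]-g[c]),1)]
    print([float(r)+0 for r in rows])
E
python3 plan.py .455 -.423 .13 -57 10
```

```text
t 1.05 pos [ 0.257  -0.5697  0.2256] yaw 24.3 tilt 0.0 F [-0.08  0.41  0.27] gap 0.0924 q [-66.  20.  94.  -0.  66.  -0.]
[0.024, -0.005, 0.01, 0.0, 0.0, 8.1, 0.048, -0.01, 0.019, 0.0, 0.0, 16.3, 0.072, -0.016, 0.029, 0.0, 0.0, 24.4, 0.096, -0.021, 0.038, 0.0, 0.0, 32.5, 0.12, -0.026, 0.048, 0.0, 0.0, 40.6]
[0.015, -0.02, 0.01, 0.0, 0.0, 8.1, 0.03, -0.039, 0.019, 0.0, 0.0, 16.3, 0.045, -0.059, 0.029, 0.0, 0.0, 24.4, 0.059, -0.079, 0.038, 0.0, 0.0, 32.5, 0.074, -0.098, 0.048, 0.0, 0.0, 40.6]
```

>>> drive_tool:
  commands: [0.024, -0.005, 0.01, 0, 0, 8.1, 0.048, -0.01, 0.019, 0, 0, 16.3, 0.072, -0.016, 0.029, 0, 0, 24.4, 0.096, -0.021, 0.038, 0, 0, 32.5, 0.12, -0.026, 0.048, 0, 0, 40.6]
  grip: 110
  force: 20

```text
clock: 1.68
position: [0.3564, -0.4962, 0.1774]
tool_rot: [[0.958, -0.285, 0.0], [-0.285, -0.958, -0.0], [0.0, 0.0, -1.0]]
contact_force: [0.4, -0.6, 0.0]
finger_gap: 0.0523
finger_force: 0.0
```

>>> drive_tool:
  commands: [0.015, -0.02, 0.01, 0, 0, 8.1, 0.03, -0.039, 0.019, 0, 0, 16.3, 0.045, -0.059, 0.029, 0, 0, 24.4, 0.059, -0.079, 0.038, 0, 0, 32.5, 0.074, -0.098, 0.048, 0, 0, 40.6]

```text
clock: 2.3
position: [0.4549, -0.4229, 0.1294]
tool_rot: [[0.542, -0.84, 0.0], [-0.84, -0.542, -0.0], [0.0, -0.0, -1.0]]
contact_force: [0.5, 0.2, 0.3]
finger_gap: 0.0523
finger_force: 0.0
```

>>> drive_tool:
  commands: [0.074, -0.098, 0.048, 0, 0, 40.6]

```text
clock: 2.42
position: [0.5122, -0.4271, 0.1075]
tool_rot: [[0.374, -0.927, 0.0], [-0.927, -0.374, -0.0], [0.0, 0.0, -1.0]]
contact_force: [0.2, -1.4, 1.3]
finger_gap: 0.0524
finger_force: 0.0
```

That third call was my mistake: it added a further shift instead of holding. The fingertips are still about 97 mm up, above everything here, so I'll plan back.

```bash
python3 plan.py .455 -.423 .11 -57 5; python3 - <<'E'
from h import *
a=ctrl.snapshot("side")["image"][150:260,260:480];cv2.imwrite("pics/s1.png",cv2.resize(a,None,fx=3.5,fy=3.5,interpolation=cv2.INTER_CUBIC))
E
```

```text
t 2.42 pos [ 0.5122 -0.4271  0.1075] yaw -68.0 tilt 0.02 F [ 0.24 -1.38  1.3 ] gap 0.0524 q [-40.  31.  93.  -0.  56. 118.]
[-0.005, 0.01, -0.001, 0.0, 0.0, -2.2, -0.01, 0.021, -0.001, 0.0, 0.0, -4.4, -0.015, 0.031, -0.002, 0.0, 0.0, -6.6, -0.02, 0.041, -0.002, 0.0, 0.0, -8.8, -0.025, 0.051, -0.003, 0.0, 0.0, -11.0]
```

View pics/s1.png

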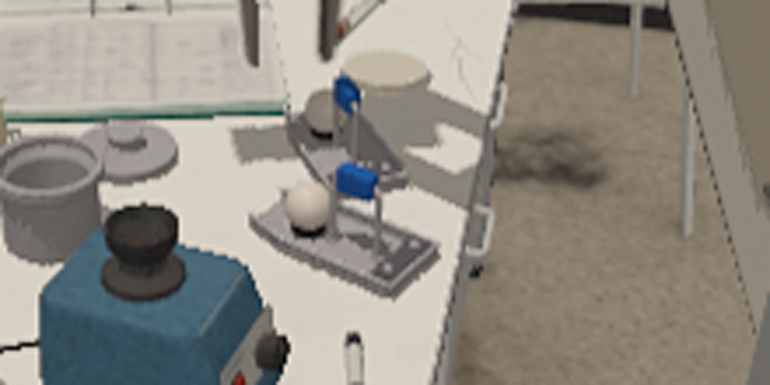

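The crop shows both right-hand trays undisturbed with their balls seated (A's grip at crop (347,95), B's at (357,180)), and the fingers behind and above them.

>>> drive_tool:
  commands: [-0.008, 0.017, -0.001, 0, 0, -3, -0.016, 0.034, -0.002, 0, 0, -7, -0.025, 0.051, -0.003, 0, 0, -11, -0.025, 0.051, -0.003, 0, 0, -11, -0.025, 0.051, -0.003, 0, 0, -11]

```text
clock: 3.1
position: [0.4564, -0.424, 0.11]
tool_rot: [[0.548, -0.836, 0.001], [-0.836, -0.548, -0.0], [0.001, -0.0, -1.0]]
contact_force: [-0.1, 0.9, 0.7]
finger_gap: 0.0521
finger_force: 0.0
```

```bash
python3 plan.py .455 -.423 .062 -57 5; python3 - <<'E'
from h import *
ims=[ctrl.snapshot("side")["image"][140:230,300:420],ctrl.snapshot("top")["image"][170:260,340:460]]
cv2.imwrite("pics/s2.png",cv2.resize(np.vstack(ims),None,fx=3.3,fy=3.3,interpolation=cv2.INTER_CUBIC))
E
```

```text
t 3.1 pos [ 0.4564 -0.424   0.11  ] yaw -56.8 tilt 0.05 F [-0.11  0.9   0.74] gap 0.0521 q [-43.  27.  99.   0.  53. 104.]
[0.0, 0.0, 0.01, 0.0, 0.0, 0.0, -0.001, 0.0, 0.019, 0.0, 0.0, 0.1, -0.001, 0.0, 0.029, 0.0, 0.0, 0.1, -0.001, 0.0, 0.038, 0.0, 0.0, 0.2, -0.002, 0.001, 0.048, 0.0, 0.0, 0.2]
```

View pics/s2.png

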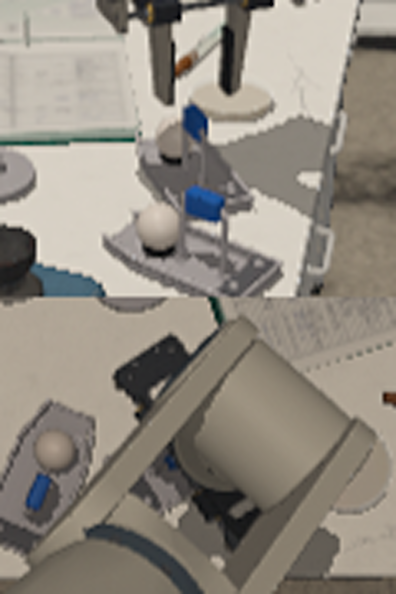

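The fingers straddle the grip: they sit at crop columns 160 and 228, with the blue bar at 196. I'll descend and pinch.

>>> drive_tool:
  commands: [-0.001, 0, 0.012, 0, 0, 0, -0.001, 0, 0.024, 0, 0, 0, -0.001, 0, 0.036, 0, 0, 0, -0.001, 0, 0.048, 0, 0, 0, -0.001, 0, 0.048, 0, 0, 0]

```text
clock: 3.82
position: [0.4545, -0.4223, 0.0604]
tool_rot: [[0.55, -0.835, -0.002], [-0.835, -0.55, 0.002], [-0.002, 0.001, -1.0]]
contact_force: [0.5, 0.3, 0.7]
finger_gap: 0.052
finger_force: 0.0
```

>>> drive_tool:
  commands: [0, 0, 0, 0, 0, 0, 0, 0, 0, 0, 0, 0, 0, 0, 0, 0, 0, 0, 0, 0, 0, 0, 0, 0, 0, 0, 0, 0, 0, 0]
  grip: 215
  force: 20

```text
clock: 4.45
position: [0.4552, -0.423, 0.0621]
tool_rot: [[0.55, -0.835, 0.0], [-0.835, -0.55, -0.0], [0.0, -0.0, -1.0]]
contact_force: [-0.2, 0.1, 0.8]
finger_gap: 0.0147
finger_force: 20.0
```

```bash
cat > f.py <<'E'
from h import *
z=[];
for i in range(6):
    ctrl.snapshot("side");s=ctrl.sense();z.append([*s["contact_force"],*s["moment"]])
print(np.mean(z,0).round(2),np.std(z,0).round(2),s["clock"],s["finger_gap"],s["finger_force"],np.array(s["position"]).round(4))
E
python3 f.py
```

```text
[-0.88  0.23  3.38  0.12  0.15  0.  ] [0.4  0.59 0.95 0.03 0.04 0.02] 4.75 0.014761522078604698 19.995658099651337 [ 0.4552 -0.423   0.0621]
```

>>> drive_tool:
  commands: [0, 0, -0.003, 0, 0, 0, 0, 0, -0.01, 0, 0, 0, 0, 0, -0.018, 0, 0, 0, 0, 0, -0.026, 0, 0, 0, 0, 0, -0.03, 0, 0, 0]

```text
clock: 5.38
position: [0.4554, -0.4231, 0.0927]
tool_rot: [[0.55, -0.835, 0.001], [-0.835, -0.55, -0.001], [0.001, -0.0, -1.0]]
contact_force: [-0.8, 0.4, -3.2]
finger_gap: 0.0149
finger_force: 20.0
```

>>> drive_tool:
  commands: [0, 0, 0, 0, 0, 0, 0, 0, 0, 0, 0, 0, 0, 0, 0, 0, 0, 0]

```text
clock: 5.75
position: [0.455, -0.4227, 0.0915]
tool_rot: [[0.55, -0.835, -0.0], [-0.835, -0.55, 0.0], [-0.001, 0.0, -1.0]]
contact_force: [0.1, -0.1, -3.0]
finger_gap: 0.015
finger_force: 20.0
```

```bash
python3 f.py;python3 f.py
```

```text
[ 0.25  0.17 -3.25  0.09 -0.02  0.02] [0.63 0.41 0.27 0.03 0.04 0.02] 6.05 0.014873210144673587 19.99502331018448 [ 0.4551 -0.4228  0.0917]
[ 0.07  0.36 -3.04  0.09 -0.02 -0.  ] [0.53 0.44 0.65 0.02 0.03 0.03] 6.35 0.01475580454136466 19.994982182979584 [ 0.4551 -0.4229  0.0918]
```

The wrist reads about −3.1 N, which suggests a light ball (3.1 N expected against 4.7 N). I'll set it back level.

>>> drive_tool:
  commands: [0, 0, 0.008, 0, 0, 0, 0, 0, 0.017, 0, 0, 0, 0, 0, 0.024, 0, 0, 0, 0, 0, 0.028, 0, 0, 0, 0, 0, 0.0298, 0, 0, 0]

```text
clock: 6.98
position: [0.4549, -0.4227, 0.0621]
tool_rot: [[0.55, -0.835, -0.001], [-0.835, -0.55, 0.001], [-0.001, 0.0, -1.0]]
contact_force: [-3.4, 4.9, 11.4]
finger_gap: 0.0149
finger_force: 20.0
```

>>> drive_tool:
  commands: [0, 0, 0, 0, 0, 0, 0, 0, 0, 0, 0, 0]

```text
clock: 7.22
position: [0.4553, -0.423, 0.0621]
tool_rot: [[0.55, -0.835, 0.0], [-0.835, -0.55, -0.0], [0.0, -0.0, -1.0]]
contact_force: [-0.7, -0.6, -2.0]
finger_gap: 0.0149
finger_force: 20.0
```

```bash
python3 f.py
```

```text
[-0.05 -0.25 -2.77  0.07 -0.05  0.  ] [0.43 0.48 0.5  0.02 0.03 0.03] 7.525 0.014530881473977363 19.9949848651886 [ 0.4552 -0.423   0.0621]
```

>>> drive_tool:
  commands: [0, 0, 0.0004, 0, 0, 0, 0, 0, 0.0007, 0, 0, 0, 0, 0, 0.001, 0, 0, 0, 0, 0, 0.001, 0, 0, 0]

```text
clock: 8.02
position: [0.4553, -0.423, 0.062]
tool_rot: [[0.55, -0.835, 0.0], [-0.835, -0.55, -0.0], [0.0, -0.0, -1.0]]
contact_force: [-2.9, 2.8, 8.5]
finger_gap: 0.0144
finger_force: 20.0
```

```bash
python3 f.py
```

```text
[-2.69  2.36  8.78  0.52  0.45  0.01] [0.36 0.3  0.37 0.03 0.05 0.02] 8.325 0.014919820859021294 19.996506571769714 [ 0.4553 -0.423   0.0621]
```

>>> drive_tool:
  commands: [0, 0, -0.0006, 0, 0, 0, 0, 0, -0.0006, 0, 0, 0]

```text
clock: 8.57
position: [0.4552, -0.423, 0.062]
tool_rot: [[0.55, -0.835, 0.0], [-0.835, -0.55, -0.0], [0.0, -0.0, -1.0]]
contact_force: [-1.4, 2.4, 6.6]
finger_gap: 0.0151
finger_force: 20.0
```

>>> drive_tool:
  commands: [0, 0, 0, 0, 0, 0, 0, 0, 0, 0, 0, 0, 0, 0, 0, 0, 0, 0]
  grip: 110

```text
clock: 8.95
position: [0.4551, -0.4229, 0.0615]
tool_rot: [[0.55, -0.835, -0.0], [-0.835, -0.55, 0.0], [-0.0, 0.0, -1.0]]
contact_force: [-1.3, -0.3, -0.6]
finger_gap: 0.0428
finger_force: 0.0
```

>>> drive_tool:
  commands: [0, 0, -0.01, 0, 0, 0, 0, 0, -0.025, 0, 0, 0, 0, 0, -0.04, 0, 0, 0, 0, 0, -0.05, 0, 0, 0, 0, 0, -0.05, 0, 0, 0]

```text
clock: 9.57
position: [0.4556, -0.4234, 0.1129]
tool_rot: [[0.55, -0.835, 0.002], [-0.835, -0.55, -0.001], [0.002, -0.0, -1.0]]
contact_force: [-0.1, 0.4, -0.2]
finger_gap: 0.0522
finger_force: 0.0
```

```bash
python3 f.py; python3 plan.py .423 -.288 .112 -23 5
```

```text
[ 0.07 -0.02 -0.07  0.09 -0.03  0.01] [0.17 0.49 0.47 0.02 0.02 0.02] 9.875 0.05246336711768956 0.0 [ 0.4548 -0.4226  0.1111]
t 9.88 pos [ 0.4548 -0.4226  0.1111] yaw -56.7 tilt 0.05 F [0.18 0.28 0.37] gap 0.0525 q [-43.  27.  99.  -0.  54. 104.]
[-0.026, -0.009, 0.0, 0.0, 0.0, -6.7, -0.052, -0.019, 0.0, 0.0, 0.0, -13.5, -0.078, -0.028, -0.001, 0.0, 0.0, -20.2, -0.104, -0.038, -0.001, 0.0, 0.0, -26.9, -0.13, -0.047, -0.001, 0.0, 0.0, -33.7]
```

The unloaded reading is about 0, so A is light. On to B.

>>> drive_tool:
  commands: [-0.026, -0.009, 0, 0, 0, -6.7, -0.052, -0.019, 0, 0, 0, -13.5, -0.078, -0.028, -0.001, 0, 0, -20.2, -0.104, -0.038, -0.001, 0, 0, -26.9, -0.13, -0.047, -0.001, 0, 0, -33.7]

```text
clock: 10.5
position: [0.4225, -0.2875, 0.1123]
tool_rot: [[0.922, -0.387, -0.0], [-0.387, -0.922, 0.0], [-0.0, -0.0, -1.0]]
contact_force: [0.7, 0.2, -1.1]
finger_gap: 0.052
finger_force: 0.0
```

>>> drive_tool:
  commands: [0, 0, 0, 0, 0, 0, 0, 0, 0, 0, 0, 0]

```text
clock: 10.75
position: [0.4235, -0.2891, 0.1127]
tool_rot: [[0.92, -0.392, 0.001], [-0.392, -0.92, -0.001], [0.001, 0.0, -1.0]]
contact_force: [-0.3, 0.5, -0.3]
finger_gap: 0.0523
finger_force: 0.0
```

```bash
python3 plan.py .423 -.288 .062 -23 5; python3 - <<'E'
from h import *
ims=[ctrl.snapshot("side")["image"][140:230,300:420],ctrl.snapshot("top")["image"][170:260,310:430]]
cv2.imwrite("pics/s3.png",cv2.resize(np.vstack(ims),None,fx=3.3,fy=3.3,interpolation=cv2.INTER_CUBIC))
E
```

```text
t 10.75 pos [ 0.4235 -0.2891  0.1127] yaw -23.1 tilt 0.05 F [-0.28  0.46 -0.28] gap 0.0523 q [-34.  19. 113.  -0.  48.  79.]
[0.0, 0.0, 0.01, 0.0, 0.0, 0.0, 0.0, 0.0, 0.02, 0.0, 0.0, 0.0, -0.001, -0.001, 0.03, 0.0, 0.0, 0.0, -0.001, -0.001, 0.041, 0.0, 0.0, 0.0, -0.001, -0.001, 0.051, 0.0, 0.0, -0.1]
```

View pics/s3.png

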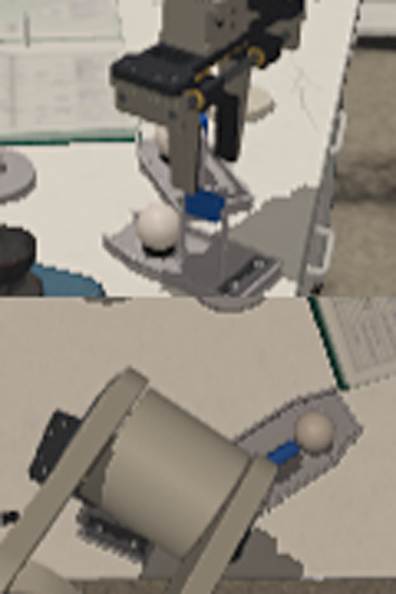

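The fingers (columns 183 and 228) straddle B's grip (205), and tray A stands with its ball seated. I'll descend, pinch and lift.

>>> drive_tool:
  commands: [0, 0, 0.012, 0, 0, 0, 0, 0, 0.024, 0, 0, 0, 0, 0, 0.036, 0, 0, 0, 0, 0, 0.046, 0, 0, 0, 0, 0, 0.05, 0, 0, 0]

```text
clock: 11.48
position: [0.4226, -0.2882, 0.0617]
tool_rot: [[0.921, -0.39, -0.001], [-0.39, -0.921, 0.001], [-0.001, -0.0, -1.0]]
contact_force: [-0.0, -1.0, 0.4]
finger_gap: 0.0522
finger_force: 0.0
```

>>> drive_tool:
  commands: [0, 0, 0, 0, 0, 0, 0, 0, 0, 0, 0, 0, 0, 0, 0, 0, 0, 0, 0, 0, 0, 0, 0, 0, 0, 0, 0, 0, 0, 0]
  grip: 215
  force: 20

```text
clock: 12.1
position: [0.4229, -0.2884, 0.0627]
tool_rot: [[0.921, -0.39, 0.0], [-0.39, -0.921, -0.0], [0.0, 0.0, -1.0]]
contact_force: [-0.3, -1.3, 0.4]
finger_gap: 0.0148
finger_force: 20.0
```

>>> drive_tool:
  commands: [0, 0, -0.003, 0, 0, 0, 0, 0, -0.01, 0, 0, 0, 0, 0, -0.018, 0, 0, 0, 0, 0, -0.026, 0, 0, 0, 0, 0, -0.03, 0, 0, 0]

```text
clock: 12.72
position: [0.4232, -0.2886, 0.0934]
tool_rot: [[0.921, -0.39, 0.001], [-0.39, -0.921, -0.001], [0.001, 0.0, -1.0]]
contact_force: [0.2, -0.0, -5.5]
finger_gap: 0.0149
finger_force: 20.0
```

>>> drive_tool:
  commands: [0, 0, 0, 0, 0, 0, 0, 0, 0, 0, 0, 0, 0, 0, 0, 0, 0, 0]

```text
clock: 13.1
position: [0.4228, -0.2883, 0.0924]
tool_rot: [[0.921, -0.39, -0.0], [-0.39, -0.921, 0.0], [-0.0, -0.0, -1.0]]
contact_force: [-0.1, 0.5, -5.3]
finger_gap: 0.0146
finger_force: 20.0
```

```bash
python3 f.py;python3 f.py
```

```text
[-0.27 -0.35 -4.24  0.1   0.05 -0.01] [0.6  0.46 0.66 0.03 0.02 0.03] 13.4 0.014548799561756665 19.999227225780487 [ 0.4229 -0.2884  0.0925]
[-0.34  0.08 -4.66  0.1   0.07  0.  ] [0.36 0.38 0.6  0.03 0.05 0.02] 13.7 0.014628437523726742 19.99926209449768 [ 0.4229 -0.2884  0.0926]
```

B reads about −4.5 N, so it is heavy. I'll firm the grip and raise it smoothly.

>>> drive_tool:
  commands: [0, 0, -0.003, 0, 0, 0, 0, 0, -0.009, 0, 0, 0, 0, 0, -0.018, 0, 0, 0, 0, 0, -0.028, 0, 0, 0, 0, 0, -0.039, 0, 0, 0]
  force: 35

```text
clock: 14.32
position: [0.423, -0.2885, 0.1326]
tool_rot: [[0.921, -0.39, 0.0], [-0.39, -0.921, -0.0], [0.0, 0.0, -1.0]]
contact_force: [0.3, -0.3, -4.2]
finger_gap: 0.0145
finger_force: 31.3
```

>>> drive_tool:
  commands: [0, 0, -0.011, 0, 0, 0, 0, 0, -0.021, 0, 0, 0, 0, 0, -0.03, 0, 0, 0, 0, 0, -0.036, 0, 0, 0, 0, 0, -0.039, 0, 0, 0]

```text
clock: 14.95
position: [0.423, -0.2885, 0.171]
tool_rot: [[0.921, -0.39, 0.0], [-0.39, -0.921, -0.0], [0.0, 0.0, -1.0]]
contact_force: [0.1, 0.3, -4.3]
finger_gap: 0.0148
finger_force: 31.3
```

```bash
python3 plan.py .58 -.2525 .171 0 20 s
```

```text
t 14.95 pos [ 0.423  -0.2885  0.171 ] yaw -23.0 tilt 0.02 F [ 0.08  0.3  -4.34] gap 0.0148 q [-34.  14. 110.   0.  56.  78.]
[0.001, -0.001, 0.0, 0.0, 0.0, -0.2, 0.004, -0.003, 0.0, 0.0, 0.0, -0.6, 0.008, -0.006, 0.0, 0.0, 0.0, -1.4, 0.014, -0.01, 0.0, 0.0, 0.0, -2.4, 0.02, -0.015, 0.0, 0.0, 0.0, -3.6]
[0.008, -0.005, 0.0, 0.0, 0.0, -1.4, 0.017, -0.011, 0.0, 0.0, 0.0, -2.9, 0.027, -0.017, 0.0, 0.0, 0.0, -4.5, 0.037, -0.023, 0.0, 0.0, 0.0, -6.2, 0.047, -0.03, 0.0, 0.0, 0.0, -7.9]
[0.011, -0.005, 0.0, 0.0, 0.0, -1.7, 0.022, -0.01, 0.0, 0.0, 0.0, -3.4, 0.032, -0.015, 0.0, 0.0, 0.0, -5.0, 0.042, -0.019, 0.0, 0.0, 0.0, -6.5, 0.05, -0.023, 0.0, 0.0, 0.0, -7.9]
[0.008, -0.002, 0.0, 0.0, 0.0, -1.2, 0.015, -0.004, 0.0, 0.0, 0.0, -2.2, 0.02, -0.006, 0.0, 0.0, 0.0, -2.9, 0.023, -0.007, 0.0, 0.0, 0.0, -3.4, 0.024, -0.007, 0.0, 0.0, 0.0, -3.6]
```

>>> drive_tool:
  commands: [0.001, -0.001, 0, 0, 0, -0.2, 0.004, -0.003, 0, 0, 0, -0.6, 0.008, -0.006, 0, 0, 0, -1.4, 0.014, -0.01, 0, 0, 0, -2.4, 0.02, -0.015, 0, 0, 0, -3.6]

```text
clock: 15.58
position: [0.4478, -0.2823, 0.1706]
tool_rot: [[0.944, -0.33, 0.0], [-0.33, -0.944, 0.0], [0.0, -0.0, -1.0]]
contact_force: [-0.2, 0.8, -4.3]
finger_gap: 0.015
finger_force: 31.3
```

>>> drive_tool:
  commands: [0.008, -0.005, 0, 0, 0, -1.4, 0.017, -0.011, 0, 0, 0, -2.9, 0.027, -0.017, 0, 0, 0, -4.5, 0.037, -0.023, 0, 0, 0, -6.2, 0.047, -0.03, 0, 0, 0, -7.9]

```text
clock: 16.2
position: [0.5023, -0.2695, 0.1706]
tool_rot: [[0.98, -0.197, 0.0], [-0.197, -0.98, -0.0], [0.0, 0.0, -1.0]]
contact_force: [0.9, -1.1, -4.2]
finger_gap: 0.0153
finger_force: 31.3
```

>>> drive_tool:
  commands: [0.011, -0.005, 0, 0, 0, -1.7, 0.022, -0.01, 0, 0, 0, -3.4, 0.032, -0.015, 0, 0, 0, -5.0, 0.042, -0.019, 0, 0, 0, -6.5, 0.05, -0.023, 0, 0, 0, -7.9]

```text
clock: 16.82
position: [0.5557, -0.257, 0.1706]
tool_rot: [[0.998, -0.06, -0.0], [-0.06, -0.998, 0.0], [-0.0, -0.0, -1.0]]
contact_force: [-0.7, -0.4, -4.5]
finger_gap: 0.0147
finger_force: 31.3
```

>>> drive_tool:
  commands: [0.008, -0.002, 0, 0, 0, -1.2, 0.015, -0.004, 0, 0, 0, -2.2, 0.02, -0.006, 0, 0, 0, -2.9, 0.023, -0.007, 0, 0, 0, -3.4, 0.024, -0.007, 0, 0, 0, -3.6]

```text
clock: 17.45
position: [0.5795, -0.2515, 0.1706]
tool_rot: [[1.0, 0.001, -0.0], [0.001, -1.0, 0.0], [-0.0, -0.0, -1.0]]
contact_force: [-0.5, 1.3, -4.7]
finger_gap: 0.0149
finger_force: 31.3
```

```bash
python3 f.py; python3 - <<'E'
from h import *
s=ctrl.snapshot("side");t=ctrl.snapshot("top")
cv2.imwrite("pics/s4.png",cv2.resize(s["image"][120:260,220:420],None,fx=4,fy=4,interpolation=cv2.INTER_CUBIC))
cv2.imwrite("pics/s5.png",cv2.resize(t["image"][90:230,260:460],None,fx=4,fy=4,interpolation=cv2.INTER_CUBIC))
for n,c in(("side",s),("top",t)):
    for l,z in(("tray_2_spout",.112),("tray_2_grip",.177),("tray_2_seat",.137),("jar_mouth",.075)):
        for r in ctrl.mark_of(c,l)[:3]: print(n,l,round(r["p"],2),np.round(r["xy"],1),onplane(c,*r["xy"],z).round(3))
E
```

```text
[-0.17  0.14 -4.64  0.04  0.09 -0.02] [0.59 0.33 0.47 0.01 0.02 0.02] 17.75 0.014972114994102788 31.293523907661438 [ 0.5793 -0.2516  0.1706]
side tray_2_spout 0.59 [272.5 181.1] [ 0.678 -0.271  0.112]
side tray_2_grip 0.73 [361.2 174.1] [ 0.424 -0.253  0.177]
side tray_2_grip 0.68 [274.2 181.4] [ 0.628 -0.166  0.177]
side tray_2_grip 0.63 [303.4 167.2] [ 0.579 -0.255  0.177]
side tray_2_seat 0.8 [284.8 179.4] [ 0.631 -0.247  0.137]
side tray_2_seat 0.29 [350.3 183. ] [ 0.455 -0.269  0.137]
side jar_mouth 0.92 [271.4 199.1] [ 0.671 -0.236  0.075]
top tray_2_grip 0.58 [338.6 171.8] [ 0.582 -0.252  0.177]
top tray_2_seat 0.51 [447.  221.3] [ 0.438 -0.571  0.137]
```

View pics/s4.png

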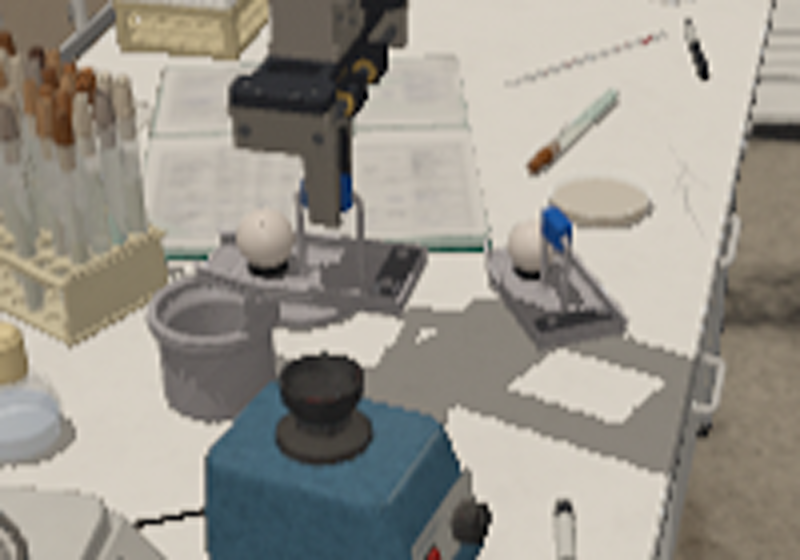

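View pics/s5.png

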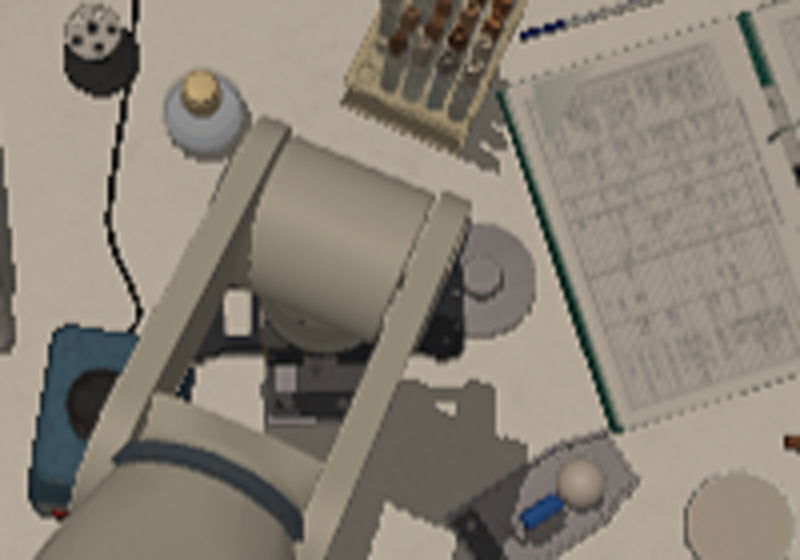

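The side crop shows tray B held beside and above the jar, ball seated at (265,238), with tray A standing behind it. I'll now measure tilt and spout offset from depth.

```bash
python3 - <<'E'
from loc import *
from scipy.optimize import least_squares
s=ctrl.snapshot("side");P=cloud(s);x,y,z=np.moveaxis(P,-1,0);hsv=cv2.cvtColor(s["image"],cv2.COLOR_BGR2HSV)
ok=s["depth"]>0
b=P[ok&(z>.128)&(z<.17)&(abs(x-.626)<.03)&(abs(y+.252)<.03)&(hsv[...,2]>120)]
r=least_squares(lambda c:np.linalg.norm(b-c,axis=1)-.02,[.626,-.252,.137],loss="soft_l1",f_scale=.002);print("ball",r.x,len(b))
m=ok&(z>.1)&(z<.128)&(x>.5)&(x<.70)&(abs(y+.252)<.05)
q=P[m];print("tray ext",q.min(0),q.max(0),len(q))
for lo in np.arange(.51,.69,.015):
    w=q[(q[:,0]>=lo)&(q[:,0]<lo+.015)]
    if len(w): print(round(lo,3),len(w),"y",w[:,1].min().round(3),w[:,1].max().round(3),"z pct",np.percentile(w[:,2],[5,25,50,75,95]).round(4))
j=P[ok&(z>.068)&(z<.082)&(x>.6)&(x<.74)&(y>-.32)&(y<-.18)]
r=least_squares(lambda c:np.abs(np.hypot(*(j[:,:2]-c).T)-.0435)-.0,[.67,-.25],loss="soft_l1",f_scale=.003);print("jar",r.x,len(j),j.min(0),j.max(0))
E
```

```text
ball [ 0.6288 -0.2511  0.1387] 171
tray ext [ 0.524  -0.2883  0.1095] [ 0.6741 -0.2108  0.128 ] 807
0.51 14 y -0.281 -0.218 z pct [0.116  0.1201 0.1244 0.1255 0.1272]
0.525 116 y -0.287 -0.211 z pct [0.1124 0.1192 0.1246 0.1256 0.1267]
0.54 73 y -0.287 -0.211 z pct [0.1131 0.12   0.125  0.1261 0.127 ]
0.555 103 y -0.288 -0.211 z pct [0.1118 0.1135 0.1152 0.1207 0.1257]
0.57 87 y -0.288 -0.211 z pct [0.1123 0.1134 0.1144 0.1183 0.1242]
0.585 98 y -0.287 -0.211 z pct [0.112  0.1137 0.1147 0.1193 0.1253]
0.6 97 y -0.288 -0.212 z pct [0.1125 0.1138 0.1171 0.1222 0.1263]
0.615 67 y -0.281 -0.212 z pct [0.1124 0.1142 0.1178 0.1217 0.1259]
0.63 40 y -0.246 -0.212 z pct [0.1123 0.115  0.1172 0.1217 0.1248]
0.645 45 y -0.264 -0.216 z pct [0.1121 0.1129 0.1142 0.1197 0.1253]
0.66 67 y -0.278 -0.222 z pct [0.1122 0.1137 0.1147 0.1213 0.1251]
jar [ 0.6718 -0.2504] 188 [ 0.626  -0.2892  0.068 ] [ 0.72   -0.2033  0.0785]
```

```bash
python3 -c "
from plant import ctrl
print(ctrl.job_done())"
```

```text
the job is handed in; nothing more can be done
None
```

I handed the job in holding tray B, the middle of the three, over the jar. It read about 4.5 N at the wrist against 3.1 N for the right-hand tray. The depth image shows it level, its spout about 35 mm above the rim and within a few mm of the jar's axis. The light tray is back where it stood with its ball seated; I never touched the left-hand tray. The hand-in call returned no verdict.

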